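Reseat the tea caddy's double lid and lift off the outer lid alone

ROBOT

A 6-joint arm with a two-finger parallel gripper is mounted at the origin on a cart in front of the work surface, level with it; the furniture and walls round the work are solid. World frame = base frame: x ahead of the robot, y to its left, z up, the work surface at z = 0. Lengths are in m, angles in rad, forces in N, time in s.
With the tool pointing down it reaches from about 0.4 to 0.925 m from the base axis. Payload 3.4 kg.
Tool frame: the origin (TCP) lies at the very end of the fingers, on their centre line; the grasp point (between the pads) lies 19 mm behind it; z points along the fingers, y is the direction in which the jaws open and shut (so a half turn about z gives the same grasp; the last joint's range is limited). The gripper opens to 85 mm and grips with 20 to 120 N. Pads are 22 mm wide; open, the fingers measure 114 mm over their backs; the gripper's body (76 mm by 85 mm) begins 54 mm behind the grasp point. The pads swing forward as they close: fully open they stand 13 mm farther back than shut.
Start: joints at [1.19, 0.307, 1.506, -0, 1.328, -0.073], TCP at [0.174, 0.548, 0.231] pointing down, gripper open.
Joint ranges: [-3.12, 3.12], [-1.05, 2.28], [0.14, 2.33], [-1.42, 4.57], [0.1, 2.73], [-2.68, 2.68]. Speed limits (rad/s): [2.57, 2.57, 3.14, 3.14, 3.14, 3.14].

INTERFACE

Orientations are given as a unit quaternion [x, y, z, w].
In Python, from workcell import env, read_camera, calibration, find_in gives the robot as it stands.
- The arm moves only by the tool jog_arm, never from a script. Its arguments are lists of equal length, an entry for each row: "gripper": the closure, from -1 (fully open) to 1 (shut); "slide": the shift along the tool's x, y, z in units of 0.05 m (1.0 is 0.05 m), a list of three; "rotation": the turn, a rotation vector about the tool's x, y, z in units of 4 degrees (1.0 is 4 degrees), a list of three. In form: {"gripper": [gripper, ...], "slide": [[tx, ty, tz], ...], "rotation": [[rx, ry, rz], ...]}. A call has 1 to 12 rows; each row shifts and turns the commanded pose from where the row before left it, along the tool's axes as they then stand; what a row does not reach is not made up. A row lasts 1/8 s, in which the tool goes at most 62.5 mm and 10.7 degrees, less where a joint would pass 70% of its speed; a pose out of reach is approached as far as the arm can. A call with a number of a shift or a turn outside -1 to 1 is refused whole. A call with a gripper value outside its range is refused whole. The fingers move at their own pace and stop on an object; the grip force is fixed at half the most. Time passes only in rows, so rows that do not move let the fingers close. It gives the time, the measured TCP pose, the force and the opening at its end, in the units of the state.
- env.read_state(): the state, without advancing time (a new reading comes with each control period).
- read_camera(name): name is "scene" or "top" or "wrist"; returns the picture (384x512x3 uint8, red, green, blue); there is no depth.
- calibration(name): a dict with "mtx" (3x3 intrinsics, pixels), "dist" ([k1, k2, p1, p2, k3] as OpenCV has them; the pictures are not rectified), "eye" and "rotation" of the camera in the world. Camera axes: x right, y up, looking along -z (the intrinsics and any distortion apply to the point x, -y, -z); pixel columns grow to the right and rows downward; lengths in m; the calibration is good to about 2 mm. A picture is of the moment at which its call begins: read the wrist's pose just before it. calibration takes no time and is no camera call; for the wrist camera it gives the pose at the moment of the call.
- env.finish_job(): hands the job in, once; it reports no verdict.
Trained networks look in the newest picture that a camera, given by its name, has taken for a name from the list of things; names that differ only in an ending like _2 or _b are one class to them, and where a whole thing is asked for, a point or a joint stands for the part that bears it (a point fixed in the world has none). Each returns a list of dicts, best first, with "conf" (0 to 1); they miss things now and then, are a little off and sometimes report something else, mostly with a low value. They report only what shows in the picture. A call takes as long as a camera call. They do not tell look-alikes from the thing itself.
- find_in(query, camera): "point" ([column, row] in pixels, amid what is visible of it).
The state is a dict: "clock": time; "qpos": joint angles; "joint_velocities": joint speeds; "joint_efforts": joint torques, N m; "tool_pos": TCP position; "tool_rot": TCP orientation; "force": force on the tool from outside, world axes, zero at the start; "torque": the same for the moment, N m; "opening": finger opening in m.
Only numpy, scipy, OpenCV 4.12 (cv2) and the standard library are available. Lean on these libraries where they do the work, as an engineer would, in place of code of your own. Each camera call takes 0.05 s, during which the arm holds its last target. There are 200 camera calls.

TASK

The empty blue tea caddy has been knocked over and its two lids came off as one: the steel inner lid is still caught inside the wooden outer lid that stands beside it. Stand the caddy upright on the worktop and let go of it, lower the pair of lids straight onto its neck and press until the inner lid snaps fully home, then lift the wooden outer lid off by itself so that the inner lid stays sealed in the neck. Finish with the outer lid still held in the gripper, well clear above the caddy (about 10 cm up), so that it can be wiped out; nothing else on the worktop is to be disturbed.

Things in the scene. Friction and masses are not known exactly. Their poses are not given: they have to be found in the camera images.
- caddy: blue stoneware tea caddy, open and empty, 0.45 kg: square body 60 x 60 mm and 72 mm high with a flat shoulder, then a white round neck 47 mm across that ends in a rolled lip 50 mm across; 91 mm in all. Origin: centre of its underside; +z runs along its axis and out of the mouth. Starts lying on a flat side: origin 30 mm above the worktop, z axis level
- caddy_mouth (a point): centre of the caddy's 42 mm mouth, on its axis, level with the top of the lip, 91 mm from the caddy's origin. The lip is 3.6 mm thick, widest 89 mm from the origin; lifted by the lip with a light grip, the caddy swings by its own weight. Just inside, three small sprung nubs snap over the inner lid's bead
- outer_lid: round wooden outer lid, a plain cap 62 mm across, 39 mm high, 70 g, straight sides, thin dark line near its lower edge. Hollow below (57 mm bore): goes over the lip with 3.5 mm to spare all round. Origin: centre of its open lower edge; +z up. Starts upright on the worktop with the inner lid inside. Fully down on the upright caddy, its origin is 73.5 mm above the caddy's origin
- outer_lid_top (a point): centre of the outer lid's flat top (a fine dark ring runs round it), 39 mm above its origin. Under the crown a light sprung clip holds the inner lid's knob; it lets go at about 2 N of pull, less than the caddy weighs
- inner_lid: round steel inner lid, 40 g, 27.5 mm high, hidden in the outer lid (6.5 mm above its origin): plug with 38 mm bead, flange 48 mm across that rests on the caddy's lip, ball knob. Origin: centre of the plug's underside, +z up. Laid on the neck it stops 6 mm high; a push of 6 to 10 N snaps it home, 80 mm above the caddy's origin, where it resists 5 N of pull
- tea_carton: bystander, to be left alone: dark tea carton, 73 x 132 x 93 mm. Origin: centre of its underside
- timer: bystander, to be left alone: red and white kitchen timer, 67 mm across, 54 mm high. Origin: centre of its underside
- bean_jar: bystander, to be left alone: clip-top glass jar of beans, 86 x 100 x 145 mm. Origin: centre of its underside
- spice_green: bystander, to be left alone: spice jar with green cap, 46 mm across, 105 mm high. Origin: centre of its underside
- spice_red: bystander, to be left alone: spice jar with red cap, 45 mm across, 106 mm high. Origin: centre of its underside
- scoop: bystander, to be left alone: steel scoop, 63 x 218 x 49 mm, lying flat. Origin: centre of its underside
- notebook: bystander, to be left alone: spiral notebook, 148 x 109 x 13 mm, lying flat. Origin: centre of its underside
Mind the look-alikes: they are no part of the job. Of the things that look like the outer_lid, the smallest one is meant.

How it is judged:
By the outcome, as a careful person would: the job done as asked, in the order asked, and still so for the second after the job is handed in, while the arm keeps its last pose, push and grip.
It also fails if it takes over 61 s, if anything falls off the work surface, if the arm or the gripper's body presses on something with over 40 N, if the wrist force passes 120 N, or if a joint passes its speed limit or range.

## Working session

There is one attempt and no reset: what is moved stays moved. The work goes in short steps, Python scripts to look and compute and a tool call to move; the robot and the scene stay as the last step left them, time stands still between calls to the robot, and variables do not carry over. Pictures are saved under pics/ and viewed, about 8 in all and at most 12, crops included, and the job is handed in when it is done.

Besides the shell and the picture viewer there is one more tool, called by a JSON object that holds its "api" and its "payload", one argument or row to a line. jog_arm: Moves the arm, as the interface text tells. Its arguments: {"type":"object","properties":{"gripper":{"type":"array","items":{"type":"number"}},"slide":{"type":"array","items":{"type":"array","items":{"type":"number","minimum":-1,"maximum":1}}},"rotation":{"type":"array","items":{"type":"array","items":{"type":"number","minimum":-1,"maximum":1}}}},"required":["gripper","slide","rotation"]}

```bash
ls; mkdir -p pics; cat > h.py <<'E'
import numpy as np, cv2
from scipy.spatial.transform import Rotation as R
from workcell import env, read_camera, calibration, find_in
def rot(c):
    r=np.array(c["rotation"],float)
    return r if r.shape==(3,3) else R.from_quat(r).as_matrix()
def ray(c,px):
    p=cv2.undistortPoints(np.array([[px]],float),np.array(c["mtx"],float),np.array(c["dist"],float))[0,0]
    d=rot(c)@np.array([p[0],-p[1],-1.]); return np.array(c["eye"],float),d
def at_z(c,px,z):
    e,d=ray(c,px); return e+d*(z-e[2])/d[2]
def proj(c,P):
    P=np.atleast_2d(P); q=(P-np.array(c["eye"]))@rot(c); q=q*[1,-1,-1]
    return cv2.projectPoints(q,np.zeros(3),np.zeros(3),np.array(c["mtx"],float),np.array(c["dist"],float))[0][:,0]
def shot(n,f,crop=None,s=1):
    im=read_camera(n); cv2.imwrite('pics/raw_'+f,im[:,:,::-1]); return im
E
python3 - <<'E'
from h import *
ims=[]
for n in("scene","top"):
    im=read_camera(n).copy(); cv2.imwrite(f'pics/raw_{n}0.png',im[:,:,::-1]); c=calibration(n); print(n,c)
    for q in ("caddy","caddy_mouth","outer_lid","outer_lid_top","scoop","notebook","timer","bean_jar","spice_green","spice_red","tea_carton"):
        print(q,[(np.round(d["point"]).tolist(),round(d["conf"],2),np.round(at_z(c,d["point"],0.03)[:2],3).tolist()) for d in find_in(q,n)[:4]])
    cv2.imwrite(f'pics/{n}0.png',cv2.resize(im,(768,576),interpolation=cv2.INTER_CUBIC)[:,:,::-1])
s=env.read_state();print(s)
E
```

```text
pics
scene {'mtx': array([[429.08677784,   0.        , 258.95438957],
       [  0.        , 429.08677784, 193.75725199],
       [  0.        ,   0.        ,   1.        ]]), 'dist': array([-0.1501936,  0.       ,  0.       ,  0.       ,  0.       ]), 'eye': array([0.40965359, 0.99291444, 1.09794406]), 'rotation': array([-0.02634036,  0.37848938,  0.92171608, -0.0805695 ])}
caddy [([293.0, 248.0], 0.72, [0.43, 0.17]), ([301.0, 162.0], 0.53, [0.446, -0.24])]
caddy_mouth [([291.0, 248.0], 0.7, [0.436, 0.17])]
outer_lid [([287.0, 141.0], 0.88, [0.515, -0.358]), ([286.0, 193.0], 0.68, [0.483, -0.069]), ([301.0, 162.0], 0.48, [0.446, -0.243])]
outer_lid_top [([290.0, 139.0], 0.89, [0.506, -0.376]), ([288.0, 190.0], 0.82, [0.477, -0.082]), ([304.0, 164.0], 0.69, [0.433, -0.235])]
scoop [([318.0, 137.0], 0.85, [0.392, -0.41])]
notebook [([282.0, 322.0], 0.95, [0.43, 0.426])]
timer [([240.0, 187.0], 0.71, [0.648, -0.068])]
bean_jar [([202.0, 290.0], 0.95, [0.671, 0.366])]
spice_green [([242.0, 149.0], 0.64, [0.681, -0.276]), ([305.0, 162.0], 0.28, [0.431, -0.243])]
spice_red []
tea_carton [([
[... 1343 characters left out ...]
k': 1.2, 'qpos': array([ 1.19050420e+00,  3.06794308e-01,  1.50638390e+00,  4.07647470e-05,
        1.32842112e+00, -7.34805769e-02]), 'joint_velocities': array([-7.71596766e-04,  6.13993298e-04, -1.32707048e-03,  5.21297406e-05,
        8.05339254e-04,  1.23994983e-03]), 'joint_efforts': array([ 3.09345787e-04, -4.57490551e+01, -2.52332407e+01, -1.82639692e-04,
        7.45293019e-04,  6.07619836e-05]), 'tool_pos': array([0.17366338, 0.54815581, 0.23131425]), 'tool_rot': array([ 1.52809623e-01,  9.88255644e-01,  1.20072469e-06, -2.00298309e-05]), 'force': array([-0.11057397,  0.30054662,  0.08275312]), 'torque': array([-0.00693146,  0.00228068, -0.01501362]), 'opening': 0.08543772074010206}
```

View pics/top0.png

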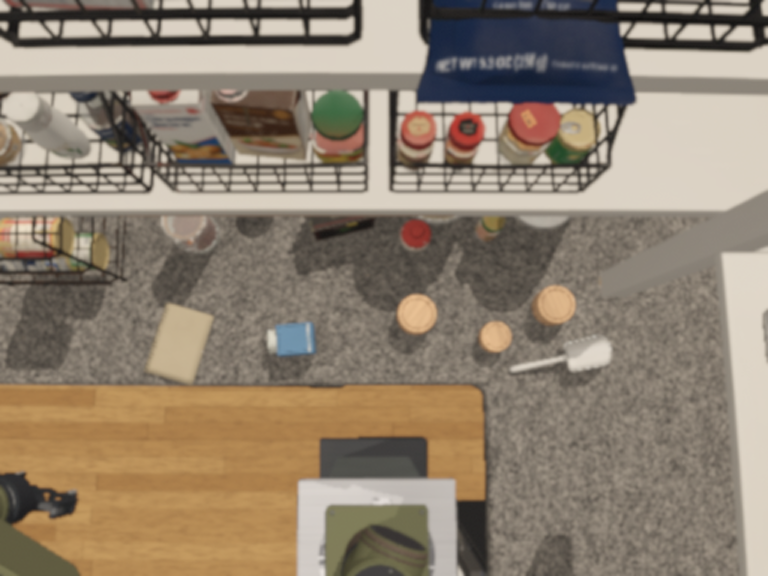

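View pics/scene0.png

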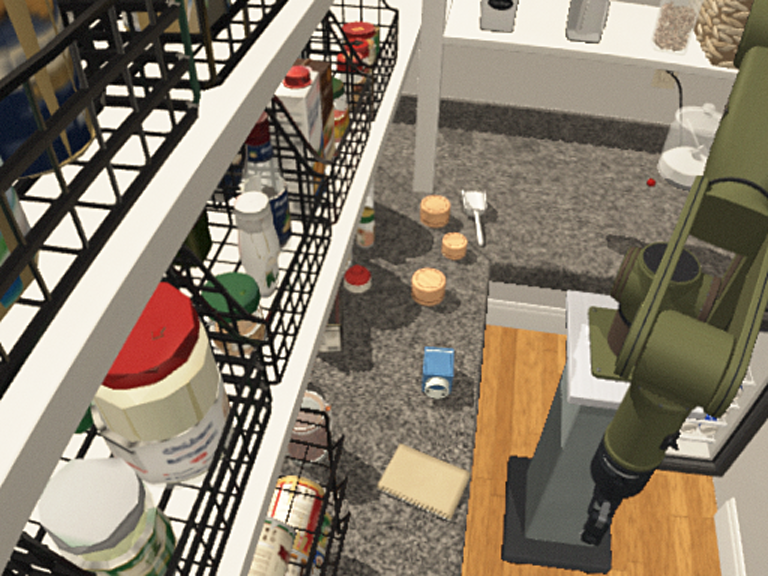

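The caddy lies at top-picture pixel (294, 339) of the 768-wide view with its neck to the left (+y). Three lids show at (417, 314), (495, 337) and (555, 305), and the middle one at (495, 337) is the smallest. Next I fit both shapes to their silhouettes.

```bash
cat > fit.py <<'E'
from h import *
from scipy.optimize import minimize
S=6
def hull_mask(c,P,box):
    x0,y0,x1,y1=box; p=((proj(c,P)-[x0,y0]+.5)*S).astype(np.float32)
    m=np.zeros(((y1-y0)*S,(x1-x0)*S),np.uint8); cv2.fillConvexPoly(m,np.round(cv2.convexHull(p)).astype(np.int32),1); return m
def box8(p):
    a=p[2]; ax=np.array([np.cos(a),np.sin(a)]); pe=np.array([-ax[1],ax[0]])
    return np.array([[*(p[:2]+ax*l+pe*w),z] for l in(0,.072) for w in(-.03,.03) for z in(0,.06)])
def cyl(p,r=.031,h=.039,z0=0):
    t=np.linspace(0,2*np.pi,60); return np.array([[p[0]+r*np.cos(u),p[1]+r*np.sin(u),z] for z in(z0,z0+h) for u in t])
def fit(shape,p0,obs,scale):
    # obs: list (calib, mask, box)
    def cost(p):
        t=0
        for c,m,b in obs:
            x0,y0,x1,y1=b
            M=cv2.resize(m[y0:y1,x0:x1].astype(np.float32),None,fx=S,fy=S,interpolation=cv2.INTER_LINEAR)>.5
            H=hull_mask(c,shape(p),b)>0; t+=1-(M&H).sum()/(M|H).sum()
        return t/len(obs)
    sim=np.vstack([p0]+[np.array(p0)+np.eye(len(p0))[i]*scale[i] for i in range(len(p0))])
    r=minimize(cost,p0,method='Nelder-Mead',options=dict(initial_simplex=sim,maxiter=250,xatol=1e-4,fatol=1e-4)); return r.x,r.fun
def mask(im,kind,seed,half):
    hsv=cv2.cvtColor(im,cv2.COLOR_RGB2HSV)
    lo,hi=dict(blue=((98,90,50),(118,255,255)),wood=((5,55,90),(25,255,255)))[kind]
    m=cv2.inRange(hsv,lo,hi); n,l,st,ce=cv2.connectedComponentsWithStats(m)
    s=np.array(seed); i=1+min(range(n-1),key=lambda k:np.hypot(*(ce[k+1]-s))-0.05*min(st[k+1][4],200))
    return (l==i).astype(np.uint8),st[i]
E
python3 - <<'E'
from fit import *
sd=dict(top=dict(c=(197,225),l=[(330,225),(278,210),(370,204)]),scene=dict(c=(293,243),l=[(303,163),(286,191),(290,141)]))
im={n:cv2.imread(f'pics/raw_{n}0.png')[:,:,::-1].copy() for n in sd}
def ob(n,k,seed):
    m,st=mask(im[n],k,seed,0); x,y,w,h,a=st; print(n,k,st.tolist()); return (calibration(n),m,(x-12,y-12,x+w+12,y+h+12))
for ns in(("top",),("scene",),("top","scene")):
    p,f=fit(box8,[.445,.125,1.6],[ob(n,"blue",sd[n]["c"]) for n in ns],[.02,.02,.2]); print("caddy",ns,p,f)
    for j,g in enumerate([(.44,-.24),(.48,-.084),(.505,-.37)]):
        p,f=fit(lambda p:cyl(p,p[2],.039),[*g,.031],[ob(n,"wood",sd[n]["l"][j]) for n in ns],[.01,.01,.004]); print("lid",ns,p,f)
E
```

```text
top blue [120, 107, 33, 2, 51]
caddy ('top',) [0.445 0.125 1.6  ] 1.0
top wood [318, 213, 24, 23, 448]
lid ('top',) [ 0.43928412 -0.24170369  0.03441594] 0.02922692049545428
top wood [263, 195, 29, 29, 678]
lid ('top',) [ 0.48696954 -0.07989997  0.04394682] 0.027448760965355534
top wood [353, 189, 32, 29, 705]
lid ('top',) [ 0.50430335 -0.36785024  0.04328848] 0.03937129805272732
scene blue [282, 235, 20, 26, 340]
caddy ('scene',) [0.43832257 0.11927458 1.65495395] 0.43209241418015154
scene wood [294, 154, 18, 20, 302]
lid ('scene',) [ 0.440484   -0.24616207  0.03359324] 0.04074641665915446
scene wood [274, 178, 24, 27, 542]
lid ('scene',) [ 0.48692222 -0.09094158  0.04430628] 0.06962808894171246
scene wood [279, 129, 22, 24, 427]
lid ('scene',) [ 0.50516756 -0.38020576  0.04557726] 0.09461562402738877
top blue [120, 107, 33, 2, 51]
scene blue [282, 235, 20, 26, 340]
caddy ('top', 'scene') [0.43832257 0.11927458 1.65495395] 0.7160462070900757
top wood [318, 213, 24, 23, 448]
scene wood [294, 154, 18, 20, 302]
lid ('top', 'scene') [ 0.43972812 -0.24313047  0.03406286] 0.0658761523492753
top wood [263, 195, 29, 29, 678]
scene wood [274, 178, 24, 27, 542]
lid ('top', 'scene') [ 0.48715394 -0.08097163  0.0436876 ] 0.10824486055505933
top wood [353, 189, 32, 29, 705]
scene wood [279, 129, 22, 24, 427]
lid ('top', 'scene') [ 0.50440048 -0.36961815  0.04317316] 0.10367301871013607
```

```bash
sed -i 's/blue=((98,90,50),(118,255,255))/blue=((92,70,40),(125,255,255))/; s/range(n-1),key/[k for k in range(n-1) if st[k+1][4]>100],key/; s/-0.05\*min(st\[k+1\]\[4\],200)//' fit.py
python3 - <<'E'
from fit import *
sd=dict(top=(197,225),scene=(293,243))
def ob(n):
    im=cv2.imread(f'pics/raw_{n}0.png')[:,:,::-1].copy(); m,st=mask(im,"blue",sd[n],0); x,y,w,h,a=st; print(n,st.tolist()); return (calibration(n),m,(x-12,y-12,x+w+12,y+h+12))
o={n:ob(n) for n in sd}
for ns in(("top",),("scene",),("top","scene")):
    print(ns,fit(box8,[.445,.125,1.6],[o[n] for n in ns],[.01,.01,.1]))
print(calibration("wrist")["eye"],rot(calibration("wrist")))
E
```

```text
top [185, 216, 20, 21, 361]
scene [281, 231, 22, 30, 396]
('top',) (array([0.43699267, 0.1316866 , 1.65953575]), np.float64(0.3414856910899128))
('scene',) (array([0.43902244, 0.12254177, 1.6671    ]), np.float64(0.3476287513894035))
('top', 'scene') (array([0.43790562, 0.12676779, 1.65115643]), np.float64(0.35411300464717455))
[0.10513731 0.56962568 0.37392008] [[ 3.03395122e-01 -9.14511565e-01 -2.67619128e-01]
 [ 9.52864443e-01  2.91439135e-01  8.43361426e-02]
 [ 8.68309304e-04 -2.80591925e-01  9.59826764e-01]]
```

```bash
cat > plan.py <<'E'
from h import *
import sys, json
def down(az_y):  # tool down with jaw azimuth
    y=np.array([np.cos(az_y),np.sin(az_y),0]); z=np.array([0,0,-1.]); return np.column_stack([np.cross(y,z),y,z])
def plan(p1,R1,n,p0=None,R0=None,g=None):
    s=env.read_state()
    p0=s["tool_pos"] if p0 is None else p0; R0=R.from_quat(s["tool_rot"]) if R0 is None else R.from_matrix(R0)
    p0=np.array(p0);p1=np.array(p1); dr=(R0.inv()*R.from_matrix(R1)).as_rotvec(); rows=[];rr=[]
    for i in range(n):
        Ri=R0*R.from_rotvec(dr*i/n); rows.append(np.round(Ri.inv().apply((p1-p0)/n)/.05,2).tolist()); rr.append(np.round(np.degrees(dr/n)/4,2).tolist())
    print("max",np.abs(rows).max(),np.abs(rr).max())
    for k in range(0,n,12): print(json.dumps(dict(slide=rows[k:k+12],rotation=rr[k:k+12])))
E
python3 -c "
from plan import *
plan([.435,.162,.22],down(.08),18)"
```

```text
max 0.52 0.94
{"slide": [[-0.41, -0.32, 0.01], [-0.43, -0.29, 0.01], [-0.45, -0.27, 0.01], [-0.46, -0.24, 0.01], [-0.48, -0.2, 0.01], [-0.49, -0.17, 0.01], [-0.5, -0.14, 0.01], [-0.51, -0.11, 0.01], [-0.51, -0.07, 0.01], [-0.52, -0.04, 0.01], [-0.52, -0.01, 0.01], [-0.52, 0.03, 0.01]], "rotation": [[-0.0, -0.0, 0.94], [-0.0, -0.0, 0.94], [-0.0, -0.0, 0.94], [-0.0, -0.0, 0.94], [-0.0, -0.0, 0.94], [-0.0, -0.0, 0.94], [-0.0, -0.0, 0.94], [-0.0, -0.0, 0.94], [-0.0, -0.0, 0.94], [-0.0, -0.0, 0.94], [-0.0, -0.0, 0.94], [-0.0, -0.0, 0.94]]}
{"slide": [[-0.51, 0.06, 0.01], [-0.51, 0.1, 0.01], [-0.5, 0.13, 0.01], [-0.49, 0.16, 0.01], [-0.48, 0.19, 0.01], [-0.47, 0.22, 0.01]], "rotation": [[-0.0, -0.0, 0.94], [-0.0, -0.0, 0.94], [-0.0, -0.0, 0.94], [-0.0, -0.0, 0.94], [-0.0, -0.0, 0.94], [-0.0, -0.0, 0.94]]}
```

{"api": "jog_arm", "payload": {
  "gripper": [-1,-1,-1,-1,-1,-1,-1,-1,-1,-1,-1,-1],
  "slide": [
    [-0.41,-0.32,0.01],
    [-0.43,-0.29,0.01],
    [-0.45,-0.27,0.01],
    [-0.46,-0.24,0.01],
    [-0.48,-0.2,0.01],
    [-0.49,-0.17,0.01],
    [-0.5,-0.14,0.01],
    [-0.51,-0.11,0.01],
    [-0.51,-0.07,0.01],
    [-0.52,-0.04,0.01],
    [-0.52,-0.01,0.01],
    [-0.52,0.03,0.01]
  ],
  "rotation": [
    [0,0,0.94],
    [0,0,0.94],
    [0,0,0.94],
    [0,0,0.94],
    [0,0,0.94],
    [0,0,0.94],
    [0,0,0.94],
    [0,0,0.94],
    [0,0,0.94],
    [0,0,0.94],
    [0,0,0.94],
    [0,0,0.94]
  ]
}}

```text
clock: 2.7
tool_pos: [0.3497, 0.2896, 0.2255]
tool_rot: [0.521, 0.853, 0.0, 0.0]
force: [0.8, -0.2, -0.2]
opening: 0.0854
```

{"api": "jog_arm", "payload": {
  "gripper": [-1,-1,-1,-1,-1,-1,-1],
  "slide": [
    [-0.51,0.06,0.01],
    [-0.51,0.1,0.01],
    [-0.5,0.13,0.01],
    [-0.49,0.16,0.01],
    [-0.48,0.19,0.01],
    [-0.47,0.22,0.01],
    [0,0,0]
  ],
  "rotation": [
    [0,0,0.94],
    [0,0,0.94],
    [0,0,0.94],
    [0,0,0.94],
    [0,0,0.94],
    [0,0,0.94],
    [0,0,0]
  ]
}}

```text
clock: 3.58
tool_pos: [0.437, 0.1609, 0.2224]
tool_rot: [0.678, 0.735, 0.0, 0.0]
force: [-0.5, -0.1, 0.2]
opening: 0.0852
```

```bash
python3 - <<'E'
from plan import *
s=env.read_state(); print(s["clock"],s["tool_pos"],R.from_quat(s["tool_rot"]).as_matrix().round(3).tolist(),s["qpos"].round(3))
c=calibration("wrist"); im=shot("wrist","w1.png"); np.save('cw1.npy',c,allow_pickle=True)
for q in("caddy","caddy_mouth"): print(q,[(np.round(d["point"]).tolist(),round(d["conf"],2),at_z(c,d["point"],.06).round(3).tolist()) for d in find_in(q,"wrist")[:3]])
E
```

```text
3.575 [0.43698202 0.1608873  0.22238349] [[-0.08, 0.997, 0.001], [0.997, 0.08, -0.0], [-0.0, 0.001, -1.0]] [ 0.262  0.161  1.735 -0.     1.245  0.182]
caddy [([254.0, 167.0], 0.91, [0.432, 0.172, 0.06])]
caddy_mouth [([251.0, 164.0], 0.57, [0.428, 0.175, 0.06])]
```

View pics/raw_w1.png

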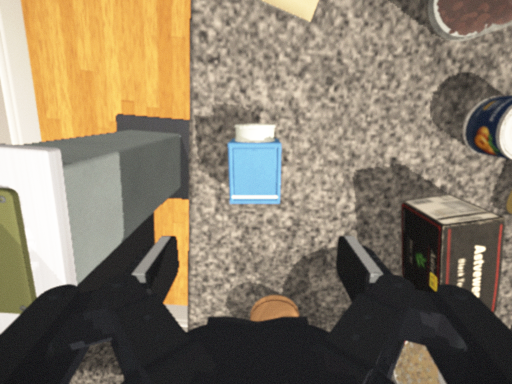

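```bash
cat > w.py <<'E'
from fit import *
im=cv2.imread('pics/raw_w1.png')[:,:,::-1].copy(); c=np.load('cw1.npy',allow_pickle=True).item()
m,st=mask(im,"blue",(255,172),0); 
m=cv2.morphologyEx(m,cv2.MORPH_CLOSE,np.ones((9,9))); x,y,w,h,a=st; print(st)
b=(x-12,y-12,x+w+12,y+h+12); p,f=fit(box8,[.437,.126,1.65],[(c,m,b)],[.01,.01,.1]); print(p,f)
print(proj(c,box8(p)).round(0).tolist())
ax=np.array([np.cos(p[2]),np.sin(p[2])]); print("neck tip top px",proj(c,[*(p[:2]+ax*.089),.055]))
E
python3 w.py
```

```text
[ 227  139   55   65 3017]
[0.43615341 0.12749731 1.66124114] 0.060964840556009814
[[276.0, 190.0], [280.0, 203.0], [234.0, 190.0], [230.0, 204.0], [277.0, 138.0], [280.0, 143.0], [232.0, 138.0], [227.0, 143.0]]
neck tip top px [[253.61500727 127.33821879]]
```

```bash
cat > g.py <<'E'
from plan import *
az=1.661-np.pi/2; Rg=down(az)@R.from_rotvec([0,np.radians(-20),0]).as_matrix()
ax=np.array([np.cos(1.661),np.sin(1.661),0]); G=np.array([.4362,.1275,.028])+.042*ax
tcp=G+.019*Rg[:,2]; pre=tcp-.09*Rg[:,2]
print(tcp,pre,Rg.round(3).tolist())
plan(pre,Rg,6); plan(tcp,Rg,5,pre,Rg)
E
python3 g.py
```

```text
[0.43300196 0.16285728 0.01014584] [0.4302291  0.19351395 0.09471818] [[-0.085, 0.996, 0.031], [0.936, 0.09, -0.341], [-0.342, 0.0, -0.94]]
max 0.43 0.83
{"slide": [[0.1, -0.01, 0.43], [0.13, -0.01, 0.42], [0.15, -0.01, 0.41], [0.18, -0.01, 0.4], [0.2, -0.01, 0.39], [0.22, -0.01, 0.38]], "rotation": [[-0.0, -0.83, -0.02], [-0.0, -0.83, -0.02], [-0.0, -0.83, -0.02], [-0.0, -0.83, -0.02], [-0.0, -0.83, -0.02], [-0.0, -0.83, -0.02]]}
max 0.36 0.0
{"slide": [[-0.0, -0.0, 0.36], [-0.0, -0.0, 0.36], [-0.0, -0.0, 0.36], [-0.0, -0.0, 0.36], [-0.0, -0.0, 0.36]], "rotation": [[0.0, 0.0, 0.0], [0.0, 0.0, 0.0], [0.0, 0.0, 0.0], [0.0, 0.0, 0.0], [0.0, 0.0, 0.0]]}
```

{"api": "jog_arm", "payload": {
  "gripper": [-1,-1,-1,-1,-1,-1,-1],
  "slide": [
    [0.1,-0.01,0.43],
    [0.13,-0.01,0.42],
    [0.15,-0.01,0.41],
    [0.18,-0.01,0.4],
    [0.2,-0.01,0.39],
    [0.22,-0.01,0.38],
    [0,0,0]
  ],
  "rotation": [
    [0,-0.83,-0.02],
    [0,-0.83,-0.02],
    [0,-0.83,-0.02],
    [0,-0.83,-0.02],
    [0,-0.83,-0.02],
    [0,-0.83,-0.02],
    [0,0,0]
  ]
}}

```text
clock: 4.6
tool_pos: [0.4287, 0.1939, 0.0928]
tool_rot: [0.662, 0.729, -0.119, 0.127]
force: [-0.3, -0.2, 1.0]
opening: 0.0856
```

```bash
sed -i 's/^plan(pre.*/plan(tcp,Rg,5)/' g.py; python3 g.py; python3 - <<'E'
from plan import *
s=env.read_state(); print(s["tool_pos"],R.from_quat(s["tool_rot"]).as_matrix().round(3).tolist(),s["qpos"].round(3),s["force"])
c=calibration("wrist"); im=shot("wrist","w2.png"); np.save('cw2.npy',c,allow_pickle=True)
E
sed 's/w1/w2/g;s/(255,172)/(255,220)/' w.py > w2.py; python3 w2.py
```

```text
[0.43300196 0.16285728 0.01014584] [0.4302291  0.19351395 0.09471818] [[-0.085, 0.996, 0.031], [0.936, 0.09, -0.341], [-0.342, 0.0, -0.94]]
max 0.35 0.02
{"slide": [[-0.0, 0.01, 0.35], [-0.0, 0.01, 0.35], [-0.0, 0.01, 0.35], [-0.0, 0.01, 0.35], [-0.0, 0.01, 0.35]], "rotation": [[-0.01, -0.0, 0.02], [-0.01, -0.0, 0.02], [-0.01, -0.0, 0.02], [-0.01, -0.0, 0.02], [-0.01, -0.0, 0.02]]}
[0.42872298 0.19387096 0.0928434 ] [[-0.091, 0.995, 0.027], [0.935, 0.095, -0.341], [-0.342, -0.005, -0.94]] [ 0.573  0.418  1.811 -0.343  1.107  0.662] [-0.32551656 -0.20269764  1.01898302]
[ 216  157   89  111 6265]
[0.43585709 0.1258131  1.65158508] 0.26747525044470033
[[289.0, 220.0], [295.0, 269.0], [229.0, 219.0], [223.0, 268.0], [295.0, 158.0], [305.0, 201.0], [225.0, 157.0], [216.0, 200.0]]
neck tip top px [[261.257116   175.33994866]]
```

View pics/raw_w2.png

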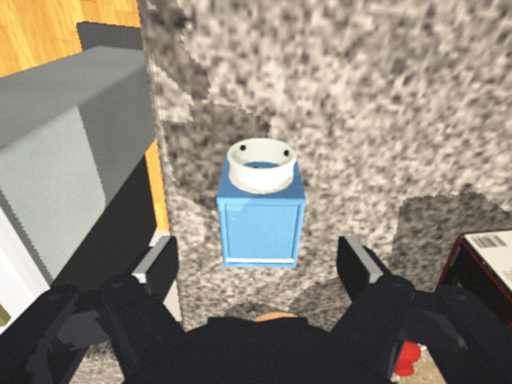

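The wrist view shows the caddy with body at columns 217–304 and rows 165–265, and the mouth ring at (261, 158). It sits centred between the fingers at columns 165 and 350, so I go in and grip.

{"api": "jog_arm", "payload": {
  "gripper": [-1,-1,-1,-1,-1,-1,1,1,1,1,1,1],
  "slide": [
    [0,0.01,0.35],
    [0,0.01,0.35],
    [0,0.01,0.35],
    [0,0.01,0.35],
    [0,0.01,0.35],
    [0,0,0],
    [0,0,0],
    [0,0,0],
    [0,0,0],
    [0,0,0],
    [0,0,0],
    [0,0,0]
  ],
  "rotation": [
    [0,0,0],
    [0,0,0],
    [0,0,0],
    [0,0,0],
    [0,0,0],
    [0,0,0],
    [0,0,0],
    [0,0,0],
    [0,0,0],
    [0,0,0],
    [0,0,0],
    [0,0,0]
  ]
}}

```text
clock: 6.15
tool_pos: [0.4355, 0.1633, 0.0135]
tool_rot: [0.664, 0.727, -0.117, 0.128]
force: [-1.2, 0.5, 5.1]
opening: 0.0591
```

```bash
cat > p.py <<'E'
from plan import *
s=env.read_state(); Rn=R.from_quat(s["tool_rot"]).as_matrix(); pn=s["tool_pos"]; print(pn,Rn.round(3).tolist(),s["qpos"].round(3),s["force"])
az=np.arctan2(Rn[1,1],Rn[0,1]); t=np.degrees(np.arctan2(Rn[2,0],-Rn[2,2])); print("az",az,"tilt",t)
# caddy frame lying now: axis=level, az+90
ax=np.array([-np.sin(az),np.cos(az),0]); jaw=np.array([np.cos(az),np.sin(az),0])
O=np.array([.4362,.1265,.03]); O=O+jaw*((pn-O)@jaw)
Rc=np.column_stack([jaw,np.cross(ax,jaw),ax])   # caddy x=jaw, z=axis
rel_p=Rc.T@(pn-O); rel_R=Rc.T@Rn; print("tcp in caddy",rel_p)
Rt=np.column_stack([jaw,np.cross([0,0,1],jaw),[0,0,1.]])
np.savez('rel.npz',rel_p=rel_p,rel_R=rel_R,Rt=Rt)
T=np.array([.45,.23,0]); pf=T+Rt@rel_p; Rf=Rt@rel_R; print("final",pf,Rf.round(3).tolist())
up=pn+[0,0,.10]; plan(up,Rn,4,pn,Rn); plan(pf+[0,0,.05],Rf,24,up,Rn)
E
python3 p.py
```

```text
[0.43545429 0.16334378 0.01346678] [[-0.086, 0.996, 0.03], [0.936, 0.091, -0.339], [-0.341, -0.001, -0.94]] [ 0.516  0.528  1.911 -0.409  0.895  0.714] [-1.23043269  0.45681783  5.06832091]
az 0.09093247718144083 tilt -19.91260692666344
tcp in caddy [2.08166817e-17 1.65332216e-02 3.67592747e-02]
final [0.44849866 0.24646491 0.03675927] [[-0.031, 0.996, -0.086], [0.339, 0.091, 0.936], [0.94, -0.0, -0.341]]
max 0.47 0.0
{"slide": [[-0.17, -0.0, -0.47], [-0.17, -0.0, -0.47], [-0.17, -0.0, -0.47], [-0.17, -0.0, -0.47]], "rotation": [[0.0, 0.0, 0.0], [0.0, 0.0, 0.0], [0.0, 0.0, 0.0], [0.0, 0.0, 0.0]]}
max 0.07 0.94
{"slide": [[0.07, 0.02, -0.0], [0.07, 0.02, 0.0], [0.07, 0.02, 0.01], [0.07, 0.02, 0.01], [0.07, 0.02, 0.02], [0.07, 0.02, 0.02], [0.07, 0.02, 0.03], [0.07, 0.02, 0.03], [0.06, 0.02, 0.03], [0.06, 0.02, 0.04], [0.06, 0.02, 0.04], [0.06, 0.02, 0.05]], "rotation": [[-0.0, 0.94, -0.0], [-0.0, 0.94, -0.0], [-0.0, 0.94, -0.0], [-0.0, 0.94, -0.0], [-0.0, 0.94, -0.0], [-0.0, 0.94, -0.0], [-0.0, 0.94, -0.0], [-0.0, 0.94, -0.0], [-0.0, 0.94, -0.0], [-0.0, 0.94, -0.0], [-0.0, 0.94, -0.0], [-0.0, 0.94, -0.0]]}
{"slide": [[0.05, 0.02, 0.05], [0.05, 0.02, 0.05], [0.05, 0.02, 0.06], [0.04, 0.02, 0.06], [0.04, 0.02, 0.06], [0.03, 0.02, 0.06], [0.03, 0.02, 0.07], [0.03, 0.02, 0.07], [0.02, 0.02, 0.07], [0.02, 0.02, 0.07], [0.01, 0.02, 0.07], [0.01, 0.02, 0.07]], "rotation": [[-0.0, 0.94, -0.0], [-0.0, 0.94, -0.0], [-0.0, 0.94, -0.0], [-0.0, 0.94, -0.0], [-0.0, 0.94, -0.0], [-0.0, 0.94, -0.0], [-0.0, 0.94, -0.0], [-0.0, 0.94, -0.0], [-0.0, 0.94, -0.0], [-0.0, 0.94, -0.0], [-0.0, 0.94, -0.0], [-0.0, 0.94, -0.0]]}
```

{"api": "jog_arm", "payload": {
  "gripper": [1,1,1,1,1],
  "slide": [
    [-0.17,0,-0.47],
    [-0.17,0,-0.47],
    [-0.17,0,-0.47],
    [-0.17,0,-0.47],
    [0,0,0]
  ],
  "rotation": [
    [0,0,0],
    [0,0,0],
    [0,0,0],
    [0,0,0],
    [0,0,0]
  ]
}}

```text
clock: 6.78
tool_pos: [0.4367, 0.1643, 0.1135]
tool_rot: [0.664, 0.727, -0.115, 0.128]
force: [0.3, -0.1, -5.2]
opening: 0.0597
```

{"api": "jog_arm", "payload": {
  "gripper": [1,1,1,1,1,1,1,1,1,1,1,1],
  "slide": [
    [0.07,0.02,0],
    [0.07,0.02,0],
    [0.07,0.02,0.01],
    [0.07,0.02,0.01],
    [0.07,0.02,0.02],
    [0.07,0.02,0.02],
    [0.07,0.02,0.03],
    [0.07,0.02,0.03],
    [0.06,0.02,0.03],
    [0.06,0.02,0.04],
    [0.06,0.02,0.04],
    [0.06,0.02,0.05]
  ],
  "rotation": [
    [0,0.94,0],
    [0,0.94,0],
    [0,0.94,0],
    [0,0.94,0],
    [0,0.94,0],
    [0,0.94,0],
    [0,0.94,0],
    [0,0.94,0],
    [0,0.94,0],
    [0,0.94,0],
    [0,0.94,0],
    [0,0.94,0]
  ]
}}

```text
clock: 8.28
tool_pos: [0.4427, 0.2049, 0.0971]
tool_rot: [0.658, 0.721, 0.146, -0.162]
force: [-0.7, 0.4, -5.3]
opening: 0.0592
```

{"api": "jog_arm", "payload": {
  "gripper": [1,1,1,1,1,1,1,1,1,1,1,1],
  "slide": [
    [0.05,0.02,0.05],
    [0.05,0.02,0.05],
    [0.05,0.02,0.06],
    [0.04,0.02,0.06],
    [0.04,0.02,0.06],
    [0.03,0.02,0.06],
    [0.03,0.02,0.07],
    [0.03,0.02,0.07],
    [0.02,0.02,0.07],
    [0.02,0.02,0.07],
    [0.01,0.02,0.07],
    [0.01,0.02,0.07]
  ],
  "rotation": [
    [0,0.94,0],
    [0,0.94,0],
    [0,0.94,0],
    [0,0.94,0],
    [0,0.94,0],
    [0,0.94,0],
    [0,0.94,0],
    [0,0.94,0],
    [0,0.94,0],
    [0,0.94,0],
    [0,0.94,0],
    [0,0.94,0]
  ]
}}

```text
clock: 9.78
tool_pos: [0.4521, 0.2471, 0.0828]
tool_rot: [0.552, 0.604, 0.387, -0.425]
force: [-0.9, -0.3, -5.1]
opening: 0.0593
```

```bash
python3 - <<'E'
from plan import *
s=env.read_state(); print(s["clock"],s["tool_pos"],R.from_quat(s["tool_rot"]).as_matrix().round(3).tolist(),s["qpos"].round(3),s["force"],s["torque"],s["opening"])
im=[read_camera(n) for n in("scene","wrist")]
cv2.imwrite('pics/c3.png',np.hstack([cv2.resize(im[0][180:330,190:390],(533,400),interpolation=cv2.INTER_CUBIC),cv2.resize(im[1],(266,200)).repeat(1,0) if 0 else cv2.copyMakeBorder(cv2.resize(im[1],(266,200)),0,200,0,0,cv2.BORDER_CONSTANT)])[:,:,::-1])
E
```

```text
9.775 [0.45214025 0.24709385 0.08280853] [[-0.029, 0.996, -0.086], [0.338, 0.091, 0.937], [0.941, -0.002, -0.339]] [-0.29   0.808  2.018  1.105  1.355 -1.27 ] [-0.87705279 -0.33091717 -5.08351009] [-1.22059258 -0.09576189  0.02576093] 0.05931446584020223
```

View pics/c3.png

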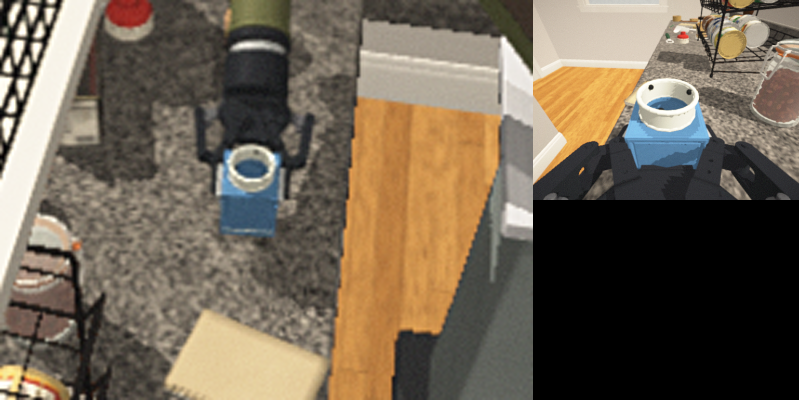

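The right half shows the caddy upright in the jaws, its mouth at (665, 105), and no contact with the things around it. I lower it gently.

{"api": "jog_arm", "payload": {
  "gripper": [1,1,1,1,1,1,1],
  "slide": [
    [-0.25,0,0.09],
    [-0.25,0,0.09],
    [-0.25,0,0.09],
    [-0.04,0,0.014],
    [-0.04,0,0.014],
    [0,0,0],
    [0,0,0]
  ],
  "rotation": [
    [0,0,0],
    [0,0,0],
    [0,0,0],
    [0,0,0],
    [0,0,0],
    [0,0,0],
    [0,0,0]
  ]
}}

```text
clock: 10.75
tool_pos: [0.4519, 0.2478, 0.0415]
tool_rot: [0.551, 0.604, 0.388, -0.426]
force: [0.0, -0.0, -4.6]
opening: 0.0595
```

{"api": "jog_arm", "payload": {
  "gripper": [1,1,1,1],
  "slide": [
    [-0.033,0,0.012],
    [-0.033,0,0.012],
    [0,0,0],
    [0,0,0]
  ],
  "rotation": [
    [0,0,0],
    [0,0,0],
    [0,0,0],
    [0,0,0]
  ]
}}

```text
clock: 11.25
tool_pos: [0.4518, 0.2478, 0.0376]
tool_rot: [0.552, 0.603, 0.388, -0.426]
force: [0.1, 0.2, -5.8]
opening: 0.0595
```

{"api": "jog_arm", "payload": {
  "gripper": [1,1,1],
  "slide": [
    [-0.02,0,0.007],
    [0,0,0],
    [0,0,0]
  ],
  "rotation": [
    [0,0,0],
    [0,0,0],
    [0,0,0]
  ]
}}

```text
clock: 11.62
tool_pos: [0.4518, 0.2478, 0.0366]
tool_rot: [0.552, 0.603, 0.388, -0.426]
force: [0.3, 0.3, -4.7]
opening: 0.0597
```

{"api": "jog_arm", "payload": {
  "gripper": [1,1,1],
  "slide": [
    [-0.024,0,0.009],
    [0,0,0],
    [0,0,0]
  ],
  "rotation": [
    [0,0,0],
    [0,0,0],
    [0,0,0]
  ]
}}

```text
clock: 12.0
tool_pos: [0.4518, 0.248, 0.0364]
tool_rot: [0.551, 0.603, 0.389, -0.426]
force: [0.6, -2.3, 3.6]
opening: 0.0595
```

{"api": "jog_arm", "payload": {
  "gripper": [1,1,1],
  "slide": [
    [-0.02,0,0.007],
    [0,0,0],
    [0,0,0]
  ],
  "rotation": [
    [0,0,0],
    [0,0,0],
    [0,0,0]
  ]
}}

```text
clock: 12.38
tool_pos: [0.4519, 0.248, 0.0364]
tool_rot: [0.551, 0.603, 0.389, -0.427]
force: [-0.6, -5.3, 9.6]
opening: 0.0594
```

{"api": "jog_arm", "payload": {
  "gripper": [1,1,-1,-1,-1,-1,-1,-1],
  "slide": [
    [0.02,0,-0.007],
    [0,0,0],
    [0,0,0],
    [0,0,0],
    [0,0,0],
    [0,0,0],
    [0,0,0],
    [0,0,0]
  ],
  "rotation": [
    [0,0,0],
    [0,0,0],
    [0,0,0],
    [0,0,0],
    [0,0,0],
    [0,0,0],
    [0,0,0],
    [0,0,0]
  ]
}}

```text
clock: 13.38
tool_pos: [0.4518, 0.2478, 0.0353]
tool_rot: [0.552, 0.603, 0.388, -0.426]
force: [0.3, 0.2, 0.0]
opening: 0.0852
```

{"api": "jog_arm", "payload": {
  "gripper": [-1,-1,-1,-1],
  "slide": [
    [0,0,-0.4],
    [0,0,-0.5],
    [0,0,-0.6],
    [0,0,0]
  ],
  "rotation": [
    [0,0,0],
    [0,0,0],
    [0,0,0],
    [0,0,0]
  ]
}}

```text
clock: 13.88
tool_pos: [0.4598, 0.1758, 0.0607]
tool_rot: [0.552, 0.604, 0.389, -0.424]
force: [0.9, 0.2, -0.5]
opening: 0.0856
```

```bash
python3 - <<'E'
from plan import *
s=env.read_state(); p=s["tool_pos"]; print(p,s["qpos"].round(3),s["force"])
Rn=R.from_quat(s["tool_rot"]).as_matrix()
mid=[.445,.15,.27]; plan(mid,Rn@R.from_rotvec([0,np.radians(-39),0]).as_matrix(),10)
E
```

```text
[0.45975406 0.17584516 0.0606995 ] [-0.419  0.856  1.96   0.989  1.396 -1.284] [ 0.94679685  0.17891173 -0.48668215]
max 0.38 0.98
{"slide": [[0.38, -0.03, -0.19], [0.36, -0.03, -0.21], [0.35, -0.03, -0.24], [0.33, -0.03, -0.26], [0.31, -0.03, -0.28], [0.29, -0.03, -0.3], [0.27, -0.03, -0.32], [0.25, -0.03, -0.34], [0.23, -0.03, -0.36], [0.2, -0.03, -0.37]], "rotation": [[0.0, -0.98, -0.0], [0.0, -0.98, -0.0], [0.0, -0.98, -0.0], [0.0, -0.98, -0.0], [0.0, -0.98, -0.0], [0.0, -0.98, -0.0], [0.0, -0.98, -0.0], [0.0, -0.98, -0.0], [0.0, -0.98, -0.0], [0.0, -0.98, -0.0]]}
```

{"api": "jog_arm", "payload": {
  "gripper": [-1,-1,-1,-1,-1,-1,-1,-1,-1,-1],
  "slide": [
    [0.38,-0.03,-0.19],
    [0.36,-0.03,-0.21],
    [0.35,-0.03,-0.24],
    [0.33,-0.03,-0.26],
    [0.31,-0.03,-0.28],
    [0.29,-0.03,-0.3],
    [0.27,-0.03,-0.32],
    [0.25,-0.03,-0.34],
    [0.23,-0.03,-0.36],
    [0.2,-0.03,-0.37]
  ],
  "rotation": [
    [0,-0.98,0],
    [0,-0.98,0],
    [0,-0.98,0],
    [0,-0.98,0],
    [0,-0.98,0],
    [0,-0.98,0],
    [0,-0.98,0],
    [0,-0.98,0],
    [0,-0.98,0],
    [0,-0.98,0]
  ]
}}

```text
clock: 15.12
tool_pos: [0.4444, 0.1526, 0.2698]
tool_rot: [0.649, 0.712, 0.179, -0.199]
force: [0.4, -0.4, 0.8]
opening: 0.0852
```

```bash
python3 - <<'E'
from plan import *
s=env.read_state(); p=s["tool_pos"]; print(p,s["qpos"].round(3),s["force"])
plan([.453,.231,.20],down(np.radians(-70)),22)
E
```

```text
[0.44442105 0.15262619 0.26982478] [-0.173  0.165  1.746  0.527  1.414 -0.397] [ 0.44211207 -0.41516771  0.80187614]
max 0.09 0.83
{"slide": [[0.03, 0.01, 0.09], [0.03, 0.01, 0.09], [0.03, 0.01, 0.09], [0.03, 0.0, 0.09], [0.04, 0.0, 0.09], [0.04, -0.0, 0.09], [0.04, -0.01, 0.09], [0.04, -0.01, 0.09], [0.04, -0.01, 0.08], [0.04, -0.02, 0.08], [0.04, -0.02, 0.08], [0.04, -0.03, 0.08]], "rotation": [[-0.23, -0.3, 0.83], [-0.23, -0.3, 0.83], [-0.23, -0.3, 0.83], [-0.23, -0.3, 0.83], [-0.23, -0.3, 0.83], [-0.23, -0.3, 0.83], [-0.23, -0.3, 0.83], [-0.23, -0.3, 0.83], [-0.23, -0.3, 0.83], [-0.23, -0.3, 0.83], [-0.23, -0.3, 0.83], [-0.23, -0.3, 0.83]]}
{"slide": [[0.04, -0.03, 0.08], [0.04, -0.03, 0.08], [0.04, -0.04, 0.08], [0.04, -0.04, 0.08], [0.04, -0.04, 0.07], [0.04, -0.05, 0.07], [0.04, -0.05, 0.07], [0.04, -0.05, 0.07], [0.04, -0.06, 0.07], [0.03, -0.06, 0.07]], "rotation": [[-0.23, -0.3, 0.83], [-0.23, -0.3, 0.83], [-0.23, -0.3, 0.83], [-0.23, -0.3, 0.83], [-0.23, -0.3, 0.83], [-0.23, -0.3, 0.83], [-0.23, -0.3, 0.83], [-0.23, -0.3, 0.83], [-0.23, -0.3, 0.83], [-0.23, -0.3, 0.83]]}
```

{"api": "jog_arm", "payload": {
  "gripper": [-1,-1,-1,-1,-1,-1,-1,-1,-1,-1,-1,-1],
  "slide": [
    [0.03,0.01,0.09],
    [0.03,0.01,0.09],
    [0.03,0.01,0.09],
    [0.03,0,0.09],
    [0.04,0,0.09],
    [0.04,0,0.09],
    [0.04,-0.01,0.09],
    [0.04,-0.01,0.09],
    [0.04,-0.01,0.08],
    [0.04,-0.02,0.08],
    [0.04,-0.02,0.08],
    [0.04,-0.03,0.08]
  ],
  "rotation": [
    [-0.23,-0.3,0.83],
    [-0.23,-0.3,0.83],
    [-0.23,-0.3,0.83],
    [-0.23,-0.3,0.83],
    [-0.23,-0.3,0.83],
    [-0.23,-0.3,0.83],
    [-0.23,-0.3,0.83],
    [-0.23,-0.3,0.83],
    [-0.23,-0.3,0.83],
    [-0.23,-0.3,0.83],
    [-0.23,-0.3,0.83],
    [-0.23,-0.3,0.83]
  ]
}}

```text
clock: 16.62
tool_pos: [0.4478, 0.1948, 0.2303]
tool_rot: [0.885, 0.447, 0.086, -0.098]
force: [-0.7, -0.0, -0.3]
opening: 0.085
```

{"api": "jog_arm", "payload": {
  "gripper": [-1,-1,-1,-1,-1,-1,-1,-1,-1,-1,-1,-1],
  "slide": [
    [0.04,-0.03,0.08],
    [0.04,-0.03,0.08],
    [0.04,-0.04,0.08],
    [0.04,-0.04,0.08],
    [0.04,-0.04,0.07],
    [0.04,-0.05,0.07],
    [0.04,-0.05,0.07],
    [0.04,-0.05,0.07],
    [0.04,-0.06,0.07],
    [0.03,-0.06,0.07],
    [0,0,0],
    [0,0,0]
  ],
  "rotation": [
    [-0.23,-0.3,0.83],
    [-0.23,-0.3,0.83],
    [-0.23,-0.3,0.83],
    [-0.23,-0.3,0.83],
    [-0.23,-0.3,0.83],
    [-0.23,-0.3,0.83],
    [-0.23,-0.3,0.83],
    [-0.23,-0.3,0.83],
    [-0.23,-0.3,0.83],
    [-0.23,-0.3,0.83],
    [0,0,0],
    [0,0,0]
  ]
}}

```text
clock: 18.12
tool_pos: [0.4521, 0.2288, 0.1983]
tool_rot: [0.984, 0.177, -0.001, -0.001]
force: [-1.6, -0.7, 0.2]
opening: 0.0855
```

```bash
python3 - <<'E'
from plan import *
s=env.read_state(); print(s["tool_pos"],R.from_quat(s["tool_rot"]).as_matrix().round(3).tolist(),s["qpos"].round(3))
c=calibration("wrist"); im=shot("wrist","w4.png"); np.save('cw4.npy',c,allow_pickle=True)
for q in("caddy","caddy_mouth"): print(q,[(np.round(d["point"],1).tolist(),round(d["conf"],2),at_z(c,d["point"],.091).round(4).tolist()) for d in find_in(q,"wrist")[:3]])
E
```

```text
[0.45210347 0.22883492 0.19826631] [[0.938, 0.348, -0.003], [0.348, -0.938, 0.002], [-0.002, -0.003, -1.0]] [0.383 0.243 1.692 0.003 1.209 1.598]
caddy [([258.4, 179.4], 0.73, [0.4611, 0.2317, 0.091])]
caddy_mouth [([255.7, 176.5], 0.76, [0.4628, 0.2351, 0.091]), ([460.0, 27.2], 0.2, [0.6383, 0.1216, 0.091])]
```

View pics/raw_w4.png

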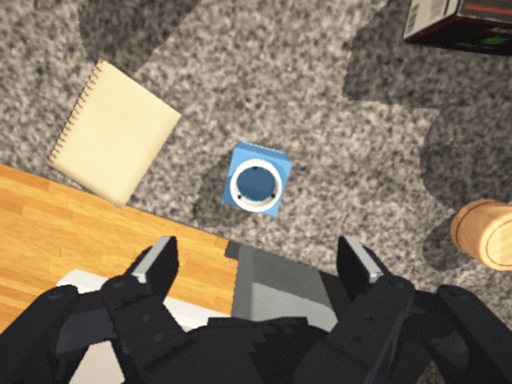

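```bash
cat > m4.py <<'E'
from fit import *
im=cv2.imread('pics/raw_w4.png')[:,:,::-1].copy(); c=np.load('cw4.npy',allow_pickle=True).item()
hsv=cv2.cvtColor(im,cv2.COLOR_RGB2HSV); roi=np.zeros(im.shape[:2],np.uint8); roi[140:235,210:305]=1
w=((hsv[...,2]>150)&(hsv[...,1]<70)).astype(np.uint8)*roi
cs,_=cv2.findContours(w,cv2.RETR_EXTERNAL,cv2.CHAIN_APPROX_NONE); cc=max(cs,key=cv2.contourArea)
m=np.zeros_like(w); cv2.drawContours(m,[cc],-1,1,-1); x,y,ww,h=cv2.boundingRect(cc); print(x,y,ww,h)
def neck(p): return np.vstack([cyl(p,.025,.0036,.0874),cyl(p,.0235,.017,.072)])
b=(x-12,y-12,x+ww+12,y+h+12); print("outer",fit(neck,[.455,.231],[(c,m,b)],[.006,.006]))
print("outer r free",fit(lambda p:cyl(p,p[2],.0036,.0874),[.455,.231,.025],[(c,m,b)],[.006,.006,.002]))
hole=(m-w)&m; hole=cv2.morphologyEx(hole,cv2.MORPH_OPEN,np.ones((3,3))); hole=cv2.morphologyEx(hole,cv2.MORPH_CLOSE,np.ones((7,7)))
print("mouth r free",fit(lambda p:cyl(p,p[2],.0,.091),[.455,.231,.021],[(c,hole,b)],[.006,.006,.002]))
# blue body yaw/base
print(proj(c,[[.4533,.2313,.091]]))
E
python3 m4.py
```

```text
225 159 80 76
outer (array([0.45348838, 0.23190995]), np.float64(0.5067760249064699))
outer r free (array([0.45363873, 0.23208639, 0.02616561]), np.float64(0.4904353094344973))
mouth r free (array([0.45543913, 0.23231375, 0.01840234]), np.float64(0.21724863793957405))
[[255.95345785 186.82737488]]
```

```bash
sed -i "s/hsv\[...,2\]>150)&(hsv\[...,1\]<70)/hsv[...,2]>TH)\&(hsv[...,1]<50)/; s/^hsv=/import sys; TH=int(sys.argv[1]); hsv=/; s/^cs,_/w=cv2.morphologyEx(w,cv2.MORPH_OPEN,np.ones((4,4))); cs,_/" m4.py; for t in 180 200 220; do python3 m4.py $t; done
```

```text
231 160 52 53
outer (array([0.45279861, 0.23071999]), np.float64(0.5798865077433486))
outer r free (array([0.45314906, 0.2308312 , 0.02600023]), np.float64(0.5630702767122268))
mouth r free (array([0.455, 0.231, 0.021]), np.float64(1.0))
[[255.95345785 186.82737488]]
231 160 52 53
outer (array([0.45310016, 0.23075529]), np.float64(0.6194073213248111))
outer r free (array([0.45338809, 0.23051736, 0.02593399]), np.float64(0.6111090317026613))
mouth r free (array([0.455, 0.231, 0.021]), np.float64(1.0))
[[255.95345785 186.82737488]]
232 160 51 40
outer (array([0.45407221, 0.23103677]), np.float64(0.7629709023063793))
outer r free (array([0.4551694 , 0.23135451, 0.02438101]), np.float64(0.7598948261710327))
mouth r free (array([0.455, 0.231, 0.021]), np.float64(1.0))
[[255.95345785 186.82737488]]
```

```bash
sed -i "s/np.ones((4,4))/np.ones((3,3))/; s/cc=max(cs,key=cv2.contourArea)/cc=cv2.convexHull(np.vstack([q for q in cs if cv2.contourArea(q)>30 and np.hypot(*(q.mean((0,1))-[256,187]))<30]))/" m4.py; for t in 170 185 200; do python3 m4.py $t; done
```

```text
230 159 52 58
outer (array([0.45363909, 0.23200647]), np.float64(0.07699270930175661))
outer r free (array([0.45350746, 0.23216708, 0.02600926]), np.float64(0.056410809773877135))
mouth r free (array([0.45540573, 0.23212693, 0.01867171]), np.float64(0.10863674659015876))
[[255.95345785 186.82737488]]
230 159 52 53
outer (array([0.45363909, 0.23200647]), np.float64(0.04849936948297606))
outer r free (array([0.45352433, 0.23203747, 0.02581015]), np.float64(0.03073424139988068))
mouth r free (array([0.45474163, 0.23180598, 0.0193129 ]), np.float64(0.10211036833136711))
[[255.95345785 186.82737488]]
230 159 52 53
outer (array([0.45368187, 0.23188688]), np.float64(0.04337511417842277))
outer r free (array([0.45380151, 0.23186509, 0.02571126]), np.float64(0.03320922561783157))
mouth r free (array([0.45457773, 0.23158965, 0.01978519]), np.float64(0.1074621228018634))
[[255.95345785 186.82737488]]
```

```bash
python3 -c "
from plan import *
plan([.44,-.243,.147],down(np.radians(-70)),12)"
```

```text
max 0.73 0.01
{"slide": [[-0.29, 0.73, 0.08], [-0.29, 0.73, 0.08], [-0.29, 0.73, 0.08], [-0.29, 0.73, 0.09], [-0.29, 0.73, 0.09], [-0.29, 0.73, 0.09], [-0.29, 0.73, 0.09], [-0.29, 0.73, 0.09], [-0.29, 0.73, 0.09], [-0.29, 0.73, 0.09], [-0.29, 0.73, 0.09], [-0.29, 0.73, 0.09]], "rotation": [[-0.0, 0.0, 0.01], [-0.0, 0.0, 0.01], [-0.0, 0.0, 0.01], [-0.0, 0.0, 0.01], [-0.0, 0.0, 0.01], [-0.0, 0.0, 0.01], [-0.0, 0.0, 0.01], [-0.0, 0.0, 0.01], [-0.0, 0.0, 0.01], [-0.0, 0.0, 0.01], [-0.0, 0.0, 0.01], [-0.0, 0.0, 0.01]]}
```

{"api": "jog_arm", "payload": {
  "gripper": [-1,-1,-1,-1,-1,-1,-1,-1,-1,-1,-1,-1],
  "slide": [
    [-0.29,0.73,0.08],
    [-0.29,0.73,0.08],
    [-0.29,0.73,0.08],
    [-0.29,0.73,0.09],
    [-0.29,0.73,0.09],
    [-0.29,0.73,0.09],
    [-0.29,0.73,0.09],
    [-0.29,0.73,0.09],
    [-0.29,0.73,0.09],
    [-0.29,0.73,0.09],
    [-0.29,0.73,0.09],
    [-0.29,0.73,0.09]
  ],
  "rotation": [
    [0,0,0.01],
    [0,0,0.01],
    [0,0,0.01],
    [0,0,0.01],
    [0,0,0.01],
    [0,0,0.01],
    [0,0,0.01],
    [0,0,0.01],
    [0,0,0.01],
    [0,0,0.01],
    [0,0,0.01],
    [0,0,0.01]
  ]
}}

```text
clock: 19.77
tool_pos: [0.4391, -0.2437, 0.1455]
tool_rot: [0.985, 0.171, -0.0, -0.001]
force: [0.3, -0.0, 0.4]
opening: 0.0858
```

{"api": "jog_arm", "payload": {
  "gripper": [-1,-1,-1],
  "slide": [
    [0,0,0],
    [0,0,0],
    [0,0,0]
  ],
  "rotation": [
    [0,0,0],
    [0,0,0],
    [0,0,0]
  ]
}}

```text
clock: 20.15
tool_pos: [0.4392, -0.2412, 0.1454]
tool_rot: [0.985, 0.172, -0.001, -0.001]
force: [-0.5, -0.4, -0.1]
opening: 0.0852
```

```bash
cat > m5.py <<'E'
from fit import *
c=calibration("wrist"); im=shot("wrist","w5.png").copy()
s=env.read_state(); print(s["tool_pos"],R.from_quat(s["tool_rot"]).as_matrix().round(4).tolist())
print([(np.round(d["point"],1).tolist(),round(d["conf"],2),at_z(c,d["point"],.039).round(4).tolist()) for d in find_in("outer_lid_top","wrist")[:3]])
sd=proj(c,[[.44,-.2425,.039]])[0]; m,st=mask(im,"wood",sd,0); m=cv2.morphologyEx(m,cv2.MORPH_CLOSE,np.ones((7,7))); print(sd,st)
x,y,w,h,a=st; b=(max(x-12,0),max(y-12,0),x+w+12,y+h+12)
print(fit(lambda p:cyl(p,.031,.039),[.44,-.2425],[(c,m,b)],[.006,.006]))
print(fit(lambda p:cyl(p,p[2],.039),[.44,-.2425,.031],[(c,m,b)],[.006,.006,.002]))
E
python3 m5.py
```

```text
[ 0.43926268 -0.24116647  0.14545471] [[0.9408, 0.339, -0.0018], [0.339, -0.9408, 0.0024], [-0.0009, -0.0029, -1.0]]
[([108.6, 81.6], 0.98, [0.4865, -0.087, 0.039]), ([261.5, 186.9], 0.96, [0.4425, -0.2437, 0.039]), ([405.7, 171.3], 0.83, [0.5029, -0.3665, 0.039])]
[259.48266588 188.81072642] [ 228  153   66   69 3295]
(array([ 0.43891938, -0.24430131]), np.float64(0.03506121674206708))
(array([ 0.4387683 , -0.24418037,  0.03159002]), np.float64(0.01608393805170738))
```

View pics/raw_w5.png

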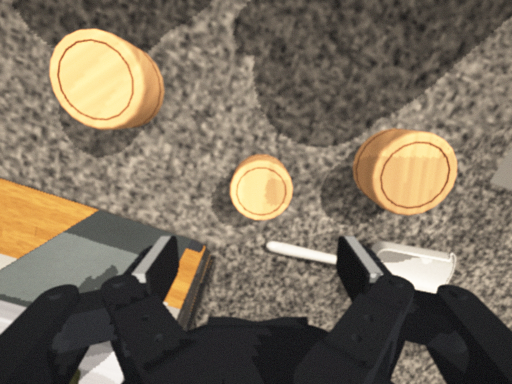

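{"api": "jog_arm", "payload": {
  "gripper": [-1,-1,-1,-1,-1,-1,-1],
  "slide": [
    [-0.03,0.06,0.6],
    [0,0,0.7],
    [0,0,0.7],
    [0,0,0.5],
    [0,0,0.2],
    [0,0,0.1],
    [0,0,0]
  ],
  "rotation": [
    [0,0,0],
    [0,0,0],
    [0,0,0],
    [0,0,0],
    [0,0,0],
    [0,0,0],
    [0,0,0]
  ]
}}

```text
clock: 21.12
tool_pos: [0.4392, -0.2453, 0.0058]
tool_rot: [0.985, 0.172, -0.0, -0.001]
force: [0.3, -0.6, 0.2]
opening: 0.0857
```

{"api": "jog_arm", "payload": {
  "gripper": [1,1,1,1,1,1,1],
  "slide": [
    [0,0,0],
    [0,0,0],
    [0,0,0],
    [0,0,0],
    [0,0,0],
    [0,0,0],
    [0,0,0]
  ],
  "rotation": [
    [0,0,0],
    [0,0,0],
    [0,0,0],
    [0,0,0],
    [0,0,0],
    [0,0,0],
    [0,0,0]
  ]
}}

```text
clock: 22.0
tool_pos: [0.4393, -0.2456, 0.0066]
tool_rot: [0.985, 0.171, 0.0, -0.001]
force: [0.2, 1.5, 6.4]
opening: 0.0607
```

```bash
python3 - <<'E'
from plan import *
s=env.read_state(); p=s["tool_pos"]; Rn=R.from_quat(s["tool_rot"]).as_matrix(); print(p,Rn.round(4).tolist(),s["qpos"].round(3),s["force"],s["torque"],s["opening"])
L=np.array([.4388,-.2442,0]); rel=Rn.T@(L-p); rel[1]=0; print("lid origin in tool",rel); np.save('lidrel.npy',rel)
plan(p+[0,0,.15],Rn,4)
E
```

```text
[ 0.4393243  -0.24557487  0.00664677] [[0.9412, 0.3379, -0.0], [0.3379, -0.9412, 0.001], [0.0003, -0.001, -1.0]] [-5.940e-01  4.930e-01  1.921e+00  1.000e-03  7.280e-01  6.310e-01] [0.17456239 1.49130836 6.41987732] [0.15941442 0.13128789 0.03506989] 0.06071313140520914
lid origin in tool [-3.11912267e-05  0.00000000e+00  6.64819232e-03]
max 0.75 0.0
{"slide": [[0.0, -0.0, -0.75], [0.0, -0.0, -0.75], [0.0, -0.0, -0.75], [0.0, -0.0, -0.75]], "rotation": [[-0.0, -0.0, -0.0], [-0.0, -0.0, -0.0], [-0.0, -0.0, -0.0], [-0.0, -0.0, -0.0]]}
```

{"api": "jog_arm", "payload": {
  "gripper": [1,1,1,1,1,1],
  "slide": [
    [0,0,-0.3],
    [0,0,-0.7],
    [0,0,-1],
    [0,0,-1],
    [0,0,0],
    [0,0,0]
  ],
  "rotation": [
    [0,0,0],
    [0,0,0],
    [0,0,0],
    [0,0,0],
    [0,0,0],
    [0,0,0]
  ]
}}

```text
clock: 22.75
tool_pos: [0.4385, -0.2452, 0.1556]
tool_rot: [0.985, 0.171, -0.001, -0.001]
force: [-0.3, 0.2, -1.1]
opening: 0.061
```

```bash
python3 - <<'E'
from plan import *
s=env.read_state(); p=s["tool_pos"]; Rn=R.from_quat(s["tool_rot"]).as_matrix(); print(p,s["force"],s["opening"])
c=calibration("wrist"); im=shot("wrist","w6.png").copy()
print(c["mtx"].round(1).tolist(),c["dist"])
for z in(-.03,-.013,0,.0066): print(z,proj(c,[p+Rn@[0,yy,z] for yy in(-.0427,-.031,0,.031,.0427)]).round(1).tolist())
plan([.4537,.2318,.150],down(np.arctan2(Rn[1,1],Rn[0,1])),14)
a=cv2.imread('pics/raw_w5.png'); cv2.imwrite('pics/c6.png',cv2.resize(np.vstack([a[210:320,120:400],im[210:350,120:400,::-1]]),None,fx=2,fy=2))
E
```

```text
[ 0.43847117 -0.24522389  0.15558207] [-0.34376434  0.16948424 -1.12446885] 0.06097354019433348
[[268.1, 0.0, 257.1], [0.0, 268.1, 191.2], [0.0, 0.0, 1.0]] [0.00466628 0.         0.         0.         0.        ]
-0.03 [[168.3, 267.8], [192.8, 267.8], [257.7, 267.7], [322.6, 267.7], [347.2, 267.7]]
-0.013 [[178.4, 250.3], [200.1, 250.2], [257.6, 250.2], [315.3, 250.1], [337.0, 250.1]]
0 [[184.7, 239.3], [204.7, 239.3], [257.6, 239.2], [310.6, 239.2], [330.7, 239.2]]
0.0066 [[187.5, 234.4], [206.7, 234.4], [257.6, 234.3], [308.6, 234.3], [327.8, 234.3]]
max 0.63 0.0
{"slide": [[0.25, -0.63, 0.01], [0.25, -0.63, 0.01], [0.25, -0.63, 0.01], [0.25, -0.63, 0.01], [0.25, -0.63, 0.01], [0.25, -0.63, 0.01], [0.25, -0.63, 0.01], [0.25, -0.63, 0.01], [0.25, -0.63, 0.01], [0.25, -0.63, 0.01], [0.25, -0.63, 0.01], [0.25, -0.63, 0.01]], "rotation": [[-0.0, 0.0, -0.0], [-0.0, 0.0, -0.0], [-0.0, 0.0, -0.0], [-0.0, 0.0, -0.0], [-0.0, 0.0, -0.0], [-0.0, 0.0, -0.0], [-0.0, 0.0, -0.0], [-0.0, 0.0, -0.0], [-0.0, 0.0, -0.0], [-0.0, 0.0, -0.0], [-0.0, 0.0, -0.0], [-0.0, 0.0, -0.0]]}
{"slide": [[0.25, -0.63, 0.01], [0.25, -0.63, 0.01]], "rotation": [[-0.0, 0.0, -0.0], [-0.0, 0.0, -0.0]]}
```

View pics/c6.png

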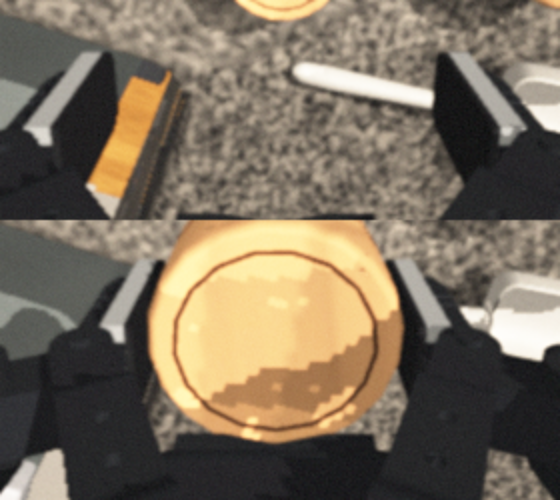

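The lower half shows the lid held centred: its ring spans columns 207–308 of the full picture, with the centre at (257.8, 270.5). Projecting the jaw axis gives (257.7, 270.3), so the camera and jaws agree. Now I move over the neck.

{"api": "jog_arm", "payload": {
  "gripper": [1,1,1,1,1,1,1,1,1,1,1,1],
  "slide": [
    [0.25,-0.63,0],
    [0.25,-0.63,0],
    [0.25,-0.63,0],
    [0.25,-0.63,0],
    [0.25,-0.63,0],
    [0.25,-0.63,0],
    [0.25,-0.63,0],
    [0.25,-0.63,0],
    [0.25,-0.63,0],
    [0.25,-0.63,0],
    [0.25,-0.63,0],
    [0.25,-0.63,0]
  ],
  "rotation": [
    [0,0,0],
    [0,0,0],
    [0,0,0],
    [0,0,0],
    [0,0,0],
    [0,0,0],
    [0,0,0],
    [0,0,0],
    [0,0,0],
    [0,0,0],
    [0,0,0],
    [0,0,0]
  ]
}}

```text
clock: 24.3
tool_pos: [0.4509, 0.1616, 0.1541]
tool_rot: [0.985, 0.171, -0.003, -0.001]
force: [0.9, -0.8, -0.9]
opening: 0.0608
```

{"api": "jog_arm", "payload": {
  "gripper": [1,1,1,1,1,1],
  "slide": [
    [0.25,-0.63,0],
    [0.25,-0.63,0],
    [0,0,0],
    [0,0,0],
    [0,0,0],
    [0,0,0]
  ],
  "rotation": [
    [0,0,0],
    [0,0,0],
    [0,0,0],
    [0,0,0],
    [0,0,0],
    [0,0,0]
  ]
}}

```text
clock: 25.05
tool_pos: [0.4545, 0.2277, 0.1561]
tool_rot: [0.985, 0.171, -0.001, -0.001]
force: [-0.1, -0.0, -2.1]
opening: 0.0606
```

```bash
cat > d.py <<'E'
from plan import *
s=env.read_state(); p=s["tool_pos"]; Rn=R.from_quat(s["tool_rot"]).as_matrix(); print(s["clock"],p,Rn.round(4).tolist(),s["force"],s["torque"],s["opening"])
print("to target, tool axes units",Rn.T@(np.array([.4535,.2317,p[2]])-p)/.05,"level rot units",np.degrees((R.from_matrix(Rn).inv()*R.from_matrix(down(np.arctan2(Rn[1,1],Rn[0,1])))).as_rotvec())/4)
E
python3 d.py
```

```text
25.05 [0.45453668 0.22772425 0.15609842] [[0.9416, 0.3367, -0.0024], [0.3367, -0.9416, 0.0018], [-0.0016, -0.0025, -1.0]] [-0.14160894 -0.00922292 -2.12994439] [-0.02394801  0.01465321  0.01331998] 0.06061882928410322
to target, tool axes units [ 0.00725396 -0.08185263  0.00019037] level rot units [-3.53736416e-02  2.32418349e-02  2.86984118e-05]
```

{"api": "jog_arm", "payload": {
  "gripper": [1,1,1,1,1,1],
  "slide": [
    [0.007,-0.082,0],
    [0,0,0.4],
    [0,0,0.5],
    [0,0,0.1],
    [0,0,0],
    [0,0,0]
  ],
  "rotation": [
    [-0.035,0.023,0],
    [0,0,0],
    [0,0,0],
    [0,0,0],
    [0,0,0],
    [0,0,0]
  ]
}}

```text
clock: 25.8
tool_pos: [0.4545, 0.233, 0.1072]
tool_rot: [0.985, 0.171, 0.001, -0.0]
force: [0.3, -0.7, -0.9]
opening: 0.0608
```

```bash
python3 d.py; python3 - <<'E'
from plan import *
im=read_camera("scene"); t=read_camera("top"); cv2.imwrite('pics/c7.png',np.hstack([cv2.resize(im[190:290,230:330],(400,400),interpolation=cv2.INTER_CUBIC),cv2.resize(t[180:280,130:230],(400,400),interpolation=cv2.INTER_CUBIC)])[:,:,::-1])
E
```

```text
25.8 [0.45447974 0.23298672 0.10719172] [[0.9412, 0.3378, 0.0023], [0.3378, -0.9412, 0.0011], [0.0025, -0.0003, -1.0]] [ 0.28097113 -0.74442287 -0.8788425 ] [ 0.0119739   0.03492017 -0.03972972] 0.06080973743389665
to target, tool axes units [-2.71369168e-02  1.76011137e-02 -7.27440366e-05] level rot units [-3.80255602e-03 -3.59307602e-02 -4.76924486e-06]
```

View pics/c7.png

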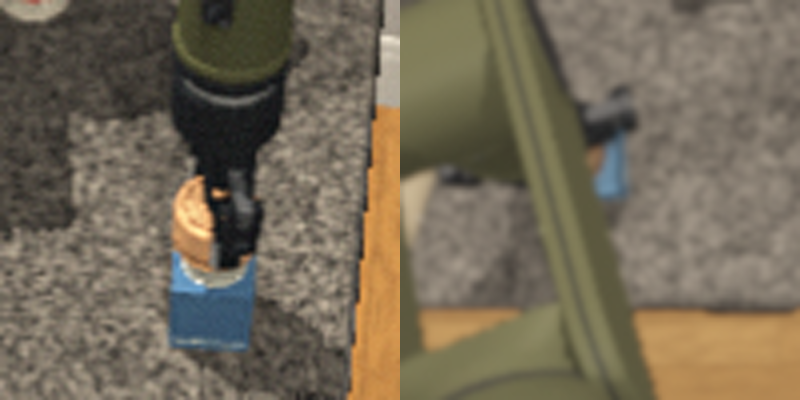

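{"api": "jog_arm", "payload": {
  "gripper": [1,1,1,1,1],
  "slide": [
    [-0.027,0.018,0],
    [0,0,0.1],
    [0,0,0.1],
    [0,0,0],
    [0,0,0]
  ],
  "rotation": [
    [0,-0.03,0],
    [0,0,0],
    [0,0,0],
    [0,0,0],
    [0,0,0]
  ]
}}

```text
clock: 26.52
tool_pos: [0.4526, 0.2313, 0.0961]
tool_rot: [0.985, 0.171, -0.001, 0.0]
force: [0.2, -0.4, -1.5]
opening: 0.0608
```

```bash
python3 d.py
```

```text
26.525 [0.45264584 0.23131149 0.09609836] [[0.9412, 0.3379, -0.0018], [0.3379, -0.9412, -0.0005], [-0.0018, -0.0002, -1.0]] [ 0.16117385 -0.44091634 -1.54492295] [ 0.08022928  0.08819543 -0.00389719] 0.06076504239655534
to target, tool axes units [ 1.87038571e-02 -1.54048336e-03 -3.37118313e-05] level rot units [-2.27562898e-03  2.60048744e-02  2.06568311e-06]
```

{"api": "jog_arm", "payload": {
  "gripper": [1,1,1,1,1],
  "slide": [
    [0.01,0,0.08],
    [0,0,0.08],
    [0,0,0.04],
    [0,0,0],
    [0,0,0]
  ],
  "rotation": [
    [0,0,0],
    [0,0,0],
    [0,0,0],
    [0,0,0],
    [0,0,0]
  ]
}}

```text
clock: 27.15
tool_pos: [0.4532, 0.2316, 0.0863]
tool_rot: [0.985, 0.171, -0.001, -0.0]
force: [-0.3, -0.3, -1.6]
opening: 0.0608
```

```bash
python3 d.py
```

```text
27.15 [0.45324121 0.23155012 0.08633573] [[0.9412, 0.3379, -0.0013], [0.3379, -0.9412, -0.0002], [-0.0013, -0.0002, -1.0]] [-0.33081412 -0.30899708 -1.62653345] [ 0.02012744 -0.00487667 -0.02153196] 0.06083850671689345
to target, tool axes units [ 5.88418465e-03 -1.07255204e-03 -7.42166905e-06] level rot units [-3.52667361e-03  1.87094842e-02  2.30321516e-06]
```

{"api": "jog_arm", "payload": {
  "gripper": [1,1,1,1],
  "slide": [
    [0,0,0.03],
    [0,0,0.03],
    [0,0,0],
    [0,0,0]
  ],
  "rotation": [
    [0,0,0],
    [0,0,0],
    [0,0,0],
    [0,0,0]
  ]
}}

```text
clock: 27.65
tool_pos: [0.453, 0.2315, 0.0831]
tool_rot: [0.985, 0.171, -0.001, 0.0]
force: [0.2, -0.2, -0.7]
opening: 0.0606
```

{"api": "jog_arm", "payload": {
  "gripper": [1,1,1],
  "slide": [
    [0,0,0.03],
    [0,0,0],
    [0,0,0]
  ],
  "rotation": [
    [0,0,0],
    [0,0,0],
    [0,0,0]
  ]
}}

```text
clock: 28.02
tool_pos: [0.4529, 0.2314, 0.0815]
tool_rot: [0.985, 0.171, -0.001, 0.0]
force: [0.5, 0.4, -3.6]
opening: 0.0607
```

{"api": "jog_arm", "payload": {
  "gripper": [1,1,1],
  "slide": [
    [0,0,0.025],
    [0,0,0],
    [0,0,0]
  ],
  "rotation": [
    [0,0,0],
    [0,0,0],
    [0,0,0]
  ]
}}

```text
clock: 28.4
tool_pos: [0.4532, 0.2315, 0.0806]
tool_rot: [0.985, 0.171, -0.001, 0.0]
force: [0.4, 1.2, -1.2]
opening: 0.0611
```

{"api": "jog_arm", "payload": {
  "gripper": [1,1,1],
  "slide": [
    [0,0,0.02],
    [0,0,0],
    [0,0,0]
  ],
  "rotation": [
    [0,0,0],
    [0,0,0],
    [0,0,0]
  ]
}}

```text
clock: 28.78
tool_pos: [0.4539, 0.2318, 0.0802]
tool_rot: [0.985, 0.172, 0.0, -0.0]
force: [0.2, -0.2, 4.8]
opening: 0.0606
```

{"api": "jog_arm", "payload": {
  "gripper": [1,1,1],
  "slide": [
    [0,0,0.02],
    [0,0,0],
    [0,0,0]
  ],
  "rotation": [
    [0,0,0],
    [0,0,0],
    [0,0,0]
  ]
}}

```text
clock: 29.15
tool_pos: [0.4547, 0.2323, 0.08]
tool_rot: [0.985, 0.171, 0.001, -0.0]
force: [-0.9, 0.1, 10.1]
opening: 0.0608
```

{"api": "jog_arm", "payload": {
  "gripper": [1,1,1],
  "slide": [
    [0,0,0.02],
    [0,0,0],
    [0,0,0]
  ],
  "rotation": [
    [0,0,0],
    [0,0,0],
    [0,0,0]
  ]
}}

```text
clock: 29.52
tool_pos: [0.4553, 0.2324, 0.0799]
tool_rot: [0.985, 0.172, 0.002, -0.001]
force: [-0.2, -1.1, 15.4]
opening: 0.0607
```

{"api": "jog_arm", "payload": {
  "gripper": [1,1,1,1,1],
  "slide": [
    [0,0,-0.03],
    [0,0,-0.03],
    [0,0,-0.02],
    [0,0,0],
    [0,0,0]
  ],
  "rotation": [
    [0,0,0],
    [0,0,0],
    [0,0,0],
    [0,0,0],
    [0,0,0]
  ]
}}

```text
clock: 30.15
tool_pos: [0.4527, 0.2313, 0.0811]
tool_rot: [0.985, 0.172, -0.001, 0.0]
force: [-0.4, -0.7, -1.7]
opening: 0.0608
```

{"api": "jog_arm", "payload": {
  "gripper": [1,1,1,1,1],
  "slide": [
    [0,0,-0.03],
    [0,0,-0.03],
    [0,0,-0.03],
    [0,0,0],
    [0,0,0]
  ],
  "rotation": [
    [0,0,0],
    [0,0,0],
    [0,0,0],
    [0,0,0],
    [0,0,0]
  ]
}}

```text
clock: 30.78
tool_pos: [0.4534, 0.2316, 0.0863]
tool_rot: [0.985, 0.171, -0.0, -0.0]
force: [-0.1, 0.9, -0.0]
opening: 0.0606
```

```bash
python3 d.py
```

```text
30.775 [0.45343258 0.23159045 0.08629152] [[0.9412, 0.3379, -0.0008], [0.3379, -0.9412, -0.0001], [-0.0008, -0.0002, -1.0]] [-0.08390957  0.92538078 -0.04287612] [-0.00739427 -0.03441284 -0.05261899] 0.06057637232278089
to target, tool axes units [ 2.00939850e-03 -1.60648459e-03 -1.16800157e-06] level rot units [-3.04480613e-03  1.07603454e-02  1.14365028e-06]
```

{"api": "jog_arm", "payload": {
  "gripper": [1,1,1,1,1,1,1,1],
  "slide": [
    [0,0,-0.1],
    [0,0,-0.2],
    [0,0,-0.4],
    [0,0,-0.6],
    [0,0,-0.6],
    [0,0,-0.4],
    [0,0,0],
    [0,0,0]
  ],
  "rotation": [
    [0,0,0],
    [0,0,0],
    [0,0,0],
    [0,0,0],
    [0,0,0],
    [0,0,0],
    [0,0,0],
    [0,0,0]
  ]
}}

```text
clock: 31.78
tool_pos: [0.4528, 0.2313, 0.2006]
tool_rot: [0.985, 0.171, -0.001, 0.0]
force: [0.7, 0.1, 0.1]
opening: 0.0607
```

```bash
python3 d.py; python3 - <<'E'
from h import *
im=read_camera("scene"); w=read_camera("wrist")
for q in("inner_lid","caddy","caddy_mouth","outer_lid"): print(q,[(np.round(d["point"]).tolist(),round(d["conf"],2)) for d in find_in(q,"scene")[:4]])
cv2.imwrite('pics/c8.png',np.hstack([cv2.resize(im[130:340,200:340],(373,560),interpolation=cv2.INTER_CUBIC),cv2.copyMakeBorder(cv2.resize(w,(420,315)),0,245,0,0,cv2.BORDER_CONSTANT)])[:,:,::-1])
c=calibration("scene"); print(proj(c,[[.4537,.2318,z] for z in(0,.091,.1075,.19)]))
E
```

```text
31.775 [0.45277273 0.23129529 0.20061455] [[0.9412, 0.3379, -0.0022], [0.3379, -0.9412, -0.0006], [-0.0023, -0.0001, -1.0]] [0.68340876 0.06173954 0.09577667] [-0.00306156 -0.09262832 -0.02848155] 0.06065673859634965
to target, tool axes units [ 1.64247571e-02 -2.70331435e-03 -3.68710251e-05] level rot units [-2.06596969e-03  3.24950070e-02  2.34340920e-06]
inner_lid [([284.0, 251.0], 0.63)]
caddy [([279.0, 265.0], 0.7), ([243.0, 152.0], 0.32)]
caddy_mouth [([286.0, 264.0], 0.92)]
outer_lid [([282.0, 224.0], 0.48)]
[[282.0629868  269.06439425]
 [283.69482388 251.25788658]
 [284.00815876 247.81841969]
 [285.66278478 229.54593059]]
```

View pics/c8.png

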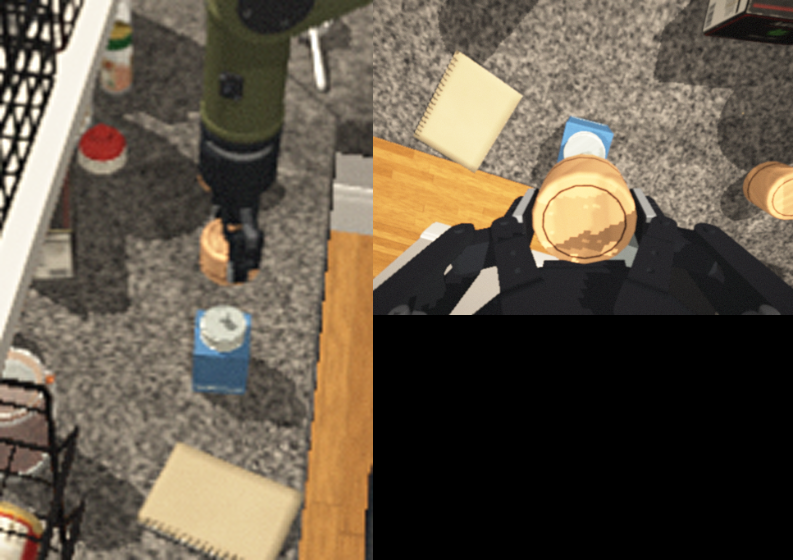

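```bash
python3 - <<'E'
from fit import *
a={n:cv2.imread(f'pics/raw_{n}0.png')[:,:,::-1].copy() for n in("top","scene")}; b={n:read_camera(n).copy() for n in a}
for n,seeds in dict(top=[(278,210),(370,204)],scene=[(290,141)]).items():
    for s in seeds:
        f=lambda im:mask(im,"wood",s,0)[1].tolist(); print(n,s,f(a[n]),f(b[n]))
for q in("timer","notebook","scoop","bean_jar","tea_carton"): print(q,[(np.round(d["point"]).tolist(),round(d["conf"],2)) for d in find_in(q,"scene")[:2]])
c=calibration("scene")
cv2.imwrite('pics/c9.png',cv2.resize(b["scene"][235:285,255:315],(720,600),interpolation=cv2.INTER_CUBIC)[:,:,::-1])
# expected flange rim (r 24) near edge if home (underside at lip .091) or 6 mm high
e=np.array(c["eye"])[:2]-[.4537,.2318]; e/=np.hypot(*e)
for z in(.072,.091,.097): print(z,(proj(c,[[.4537+.024*e[0],.2318+.024*e[1],z]])[0]-[255,235])*12)
E
```

```text
top (278, 210) [263, 195, 29, 29, 678] [263, 195, 29, 29, 670]
top (370, 204) [353, 189, 32, 29, 705] [353, 189, 32, 29, 704]
scene (290, 141) [279, 129, 22, 24, 427] [237, 151, 13, 14, 122]
timer [([239.0, 186.0], 0.63)]
notebook [([282.0, 319.0], 0.65)]
scoop [([320.0, 144.0], 0.46)]
bean_jar [([204.0, 287.0], 0.67)]
tea_carton [([223.0, 221.0], 0.78)]
0.072 [332.84239479 320.79120094]
0.091 [337.07509237 274.5946897 ]
0.097 [338.43027459 259.78289155]
```

View pics/c9.png

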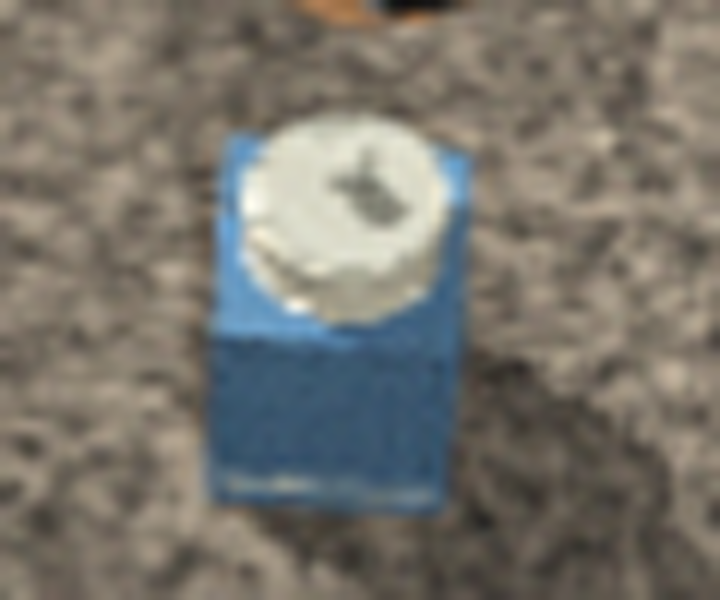

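The picture shows the inner lid sitting level in the neck. Its flange's near edge is at row 272, where the home position predicts 275 and the 6 mm high position 260, and there is no gap under it. I hand the job in.

```bash
python3 -c "
from h import *
print(env.finish_job()); s=env.read_state(); print(s['clock'],s['tool_pos'],s['opening'])"
```

```text
the job is handed in; nothing more can be done
None
the job is handed in; nothing more can be done
```

The job is done and handed in at about 32 s of the 61 s allowed. The caddy stands upright with the inner lid sealed in its neck, and the wooden outer lid is still in the gripper.

- **Caddy:** I gripped it by the body, turned it upright, set it down and let go at about (0.453, 0.232).
- **Pressing:** I lowered the smallest of the three lids straight onto the neck and pressed until it stopped firmly. The outer lid's origin was then 73.5 mm above the worktop (home is 73.5), and the push reached 15 N (6 to 10 N is needed). The snap itself never showed as a force peak, because force is read only at the end of each move.
- **Lift-off:** The outer lid came away by itself, and its lower edge is about 10 cm above the caddy's mouth. The close-up shows the inner lid's flange at the home height, level, with no gap under it.
- **Bystanders:** The two larger lids sit in the same pixels of the top picture as at the start. The timer, notebook, bean jar and tea carton are within about 4 pixels of where they were.
- **Checks that failed or disagreed:** The scoop was reported 7 pixels off at low confidence; the arm cleared it by about 4 cm by my estimate and I took it as unmoved. The scene-picture check of the far lid failed because it picked up something else, probably because the arm was in the way. The spice jars were not checked again.

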